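Clamp a bottle in the carrying cradle

TASK

Get the green bottle with the cream cap, one of the three bottles standing in a row on the front of the worktop, ready for carrying: tip the cradle's red-knobbed clamp lever back past its centre so it snaps open, stand the bottle upright on the round steel seat close against the two brass posts and let go. Then push the lever over past its centre so it snaps onto the bottle and holds it firmly against both posts. Leave the other bottles, the matchbox and the stopper where they are.

Things in the scene. Friction and masses are not known exactly. Their poses are not given: they have to be found in the camera images.
- cradle: Fixed bottle cradle: dark wooden base 200 x 85 x 12 mm on the worktop, turned about the vertical. Origin: centre of its underside; +x along its length from clamp to seat, +z up. Two upright 10 mm slick brass posts stand 71 mm along +x, 21 mm either side of the middle line, joined on top by a bar bowed away from the seat, 80 mm high. The clamp turns in a brass bracket (40 mm high) 25 mm along -x.
- seat (a point): Top of the slick round steel seat (60 mm across, flush with the base's top, 12 mm above the worktop), 50 mm along cradle +x, where the bottle's base centre belongs: a 47 mm bottle centred here is about 1.5 mm short of touching both posts. Axes as the cradle.
- clamp_hinge (a point): Hinge axis of the clamp, 30 mm above the worktop, 75 mm from the seat towards cradle -x. The axis is level, along cradle y. Axes as the cradle.
- clamp_knob (a point): Centre of the red ball knob (22 mm) at the top of the clamp's 10 mm brass stem, 95 mm from the hinge axis; it moves with the clamp. 40 mm above the hinge the stem carries an arm with a fork of two slick black upright 12 mm rollers, 24 mm apart, facing the seat; with the stem upright the rollers' faces are 39 mm in front of the stem, 50 mm above the hinge.
- clamp (a joint): Clamp angle, rad: 0 = shut on an empty seat, leaning 0.5 to the seat; about 0.09 = shut on the bottle; 0.5 = upright, dead centre; 0.95 = snapped open, leaning 0.45 away from the seat. Springs drive it from the centre either way (3 to 4 N at the knob at the ends), so past upright it finishes by itself. Starts shut, its fork over the edge of the seat; open, it leaves 35 mm before the bottle.
- green_bottle: Loose glass bottle in the front row (like ones stand fixed on a wooden tray at the back), dark green with a cream cap, 47 mm across, 120 mm tall, 0.11 to 0.23 kg, upright. Origin: centre of its underside, z up. Straight-sided to about 75 mm, then a shoulder to the 26 mm wide cap (its top 14 mm).
- brown_bottle: Bystander: loose brown bottle with a black cap, 44 mm across, 105 mm tall, upright in the front row; origin at the centre of its underside.
- red_bottle: Bystander: loose dark red bottle with a black cap, 42 mm across, 95 mm tall, upright in the front row; origin at the centre of its underside.
- matchbox: Bystander: loose dark blue matchbox lying flat, 40 x 64 x 16 mm; origin at the centre of its underside.
- stopper: Bystander: loose pale metal wine stopper standing on its cap, 34 mm across, 45 mm tall; origin at the centre of its underside.
Mind the look-alikes: they are no part of the job. What is shaped like the green_bottle but pink or purple is not meant.

How it is judged:
By the outcome, as a careful person would: the job done as asked, in the order asked, and still so for the second after the job is handed in, with the robot touching nothing.
It also fails if it takes over 61 s, if anything falls off the work surface, if the arm or the gripper's body presses on something with over 40 N, if the wrist force passes 120 N, or if a joint passes its speed limit or range.

ROBOT

A 6-joint arm with a two-finger parallel gripper is mounted at the origin on a cart in front of the work surface, level with it; the furniture and walls round the work are solid. World frame = base frame: x ahead of the robot, y to its left, z up, the work surface at z = 0. Lengths are in m, angles in degrees, forces in N, time in s.
With the tool pointing down it reaches from about 0.3 to 0.75 m from the base axis. Payload 8.5 kg.
Tool frame: the origin (TCP) lies on the centre line of the jaws, within the pads' length; the fingertips stand 17 mm ahead of it and the grasp point (between the pads) lies 2 mm behind it; z points along the fingers, y is the line along which they close (so a half turn about z gives the same grasp; the last joint's range is limited). The gripper opens to 85 mm and grips with 20 to 120 N. Pads are 22 mm wide; open, the fingers measure 114 mm over their backs; the gripper's body (76 mm by 85 mm) begins 54 mm behind the grasp point. The pads swing forward as they close: fully open they stand 13 mm farther back than shut.
Start: joints at [-78.684, 21.807, 74.336, -0, 83.858, -12.336], TCP at [0.221, -0.504, 0.248] pointing down, gripper open.
Joint ranges: [-178.18, 178.18], [-50.72, 133.34], [12.68, 142.11], [-81.47, 261.47], [9.98, 163.14], [-165.26, 165.26]. Speed limits (degrees/s): [136.94, 136.94, 180, 180, 180, 180].

INTERFACE

Orientations are given as a 3x3 rotation matrix whose columns are the frame's x, y, z axes.
In Python, from rig import env gives the robot as it stands.
- The arm moves only by the shell command python3 -m handwheel 'ROWS' [OPENING] [FORCE]. ROWS is JSON, a list that holds one entry, the list of rows, each a list of 4 numbers: the shift along the tool's x, y, z in m, then the turn about the tool's z in rad. In form: [[[x, y, z, roll], ...]]. A call has 1 to 5 rows; each row shifts and turns the commanded pose from where the row before left it, along the tool's axes as they then stand; what a row does not reach is not made up. A row lasts 1/12 s, in which the tool goes at most 41.7 mm and 7.16 degrees, less where a joint would pass 70% of its speed; a pose out of reach is approached as far as the arm can. A call is refused whole if a number of a shift passes 0.0417 or a number of a turn 0.125, either way. A call with a gripper value outside its range is refused whole. OPENING is the opening in per cent of the stroke, from 0 (shut) to 100 (fully open), set as the call begins (- or left out, the last holds). The fingers move at their own pace and stop on an object; FORCE is the grip in N (left out, the last holds). Time passes only in rows, so rows that do not move let the fingers close. It gives the time, the measured TCP pose, the force and the opening at its end, in the units of the state.
- env.observe(): the state, without advancing time (a new reading comes with each control period).
- env.get_image(name): name is "scene" or "top" or "wrist"; returns (picture, depth): 400x640x3 uint8, red, green, blue; 400x640 float32, m along the optical axis (not along the pixel's ray), 0 where there is no reading.
- env.camera_params(name): a dict with "K" (3x3 intrinsics, pixels), "D" ([k1, k2, p1, p2, k3] as OpenCV has them; the pictures are not rectified), "rvec" (rotation vector, rad) and "tvec" (3), from world to camera coordinates, as OpenCV has them. Camera axes: x right, y down, z forward; pixel columns grow to the right and rows downward; lengths in m; the calibration is good to about 2 mm. A picture is of the moment at which its call begins: read the wrist's pose just before it. camera_params takes no time and is no camera call; for the wrist camera it gives the pose at the moment of the call.
- env.close_job(): hands the job in, once; it reports no verdict.
The state is a dict: "time_s": time; "q": joint angles; "qvel": joint speeds; "joint_efforts": joint torques, N m; "position": TCP position; "tool_rot": TCP orientation; "ft_force": force on the tool from outside, world axes, zero at the start; "wrist_torque": the same for the moment, N m; "grip_width": finger opening in m.
Only numpy, scipy, OpenCV 4.12 (cv2) and the standard library are available. Lean on these libraries where they do the work, as an engineer would, in place of code of your own. Each camera call takes 0.05 s, during which the arm holds its last target. There are 200 camera calls.

## Working session

There is one attempt and no reset: what is moved stays moved. The work goes in short steps, Python scripts to look and compute and a shell command to move; the robot and the scene stay as the last step left them, time stands still between calls to the robot, and variables do not carry over. Pictures are saved under pics/ and viewed, on a budget of 10 in all, crops included, one or two more only if the job needs it, and the job is handed in when it is done.

```bash
mkdir -p pics; ls
cat > h.py <<'E'
import numpy as np,cv2
from rig import env
def snap(n,f):
    p=env.camera_params(n); im,d=env.get_image(n)
    cv2.imwrite(f'pics/{f}.png',im[:,:,::-1]); np.savez(f'/tmp/{f}.npz',im=im,d=d,**{k:np.array(v) for k,v in p.items()})
    return im,d,p
def load(f): z=np.load(f'/tmp/{f}.npz'); return z['im'],z['d'],z
def ray(p,uv):
    uv=np.array(uv,float).reshape(-1,1,2); n=cv2.undistortPoints(uv,p['K'],p['D'])[:,0]
    R=cv2.Rodrigues(np.array(p['rvec'],float))[0]; t=np.array(p['tvec'],float).ravel()
    return -R.T@t,(np.c_[n,np.ones(len(n))])@R
def onz(p,uv,z):
    o,r=ray(p,uv); return o+r*((z-o[2])/r[:,2])[:,None]
def pts(p,uv,d):
    o,r=ray(p,uv); return o+r*np.array(d).reshape(-1,1)
E
python3 - <<'E'
from h import *
import numpy as np
a,_,_=snap('scene','s0'); b,_,_=snap('top','t0')
s=env.observe(); print(s['time_s'],s['position'],s['tool_rot'])
E
```

```text
pics
0.1 [ 0.22059265 -0.5035537   0.2477765 ] [[ 9.16009007e-01  4.01157606e-01 -2.71605251e-04]
 [ 4.01157606e-01 -9.16008132e-01  1.29491782e-03]
 [ 2.70673512e-04 -1.29511290e-03 -9.99999125e-01]]
```

View pics/s0.png

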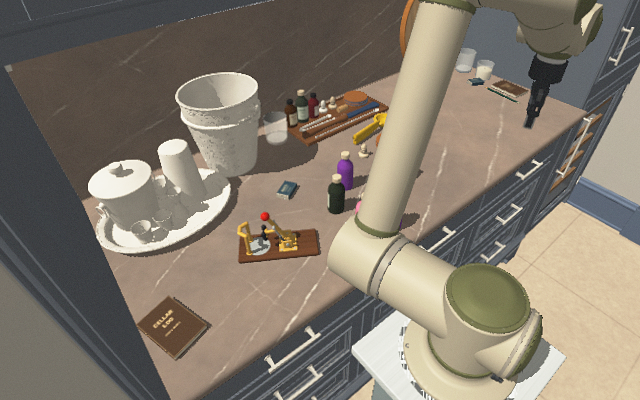

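View pics/t0.png

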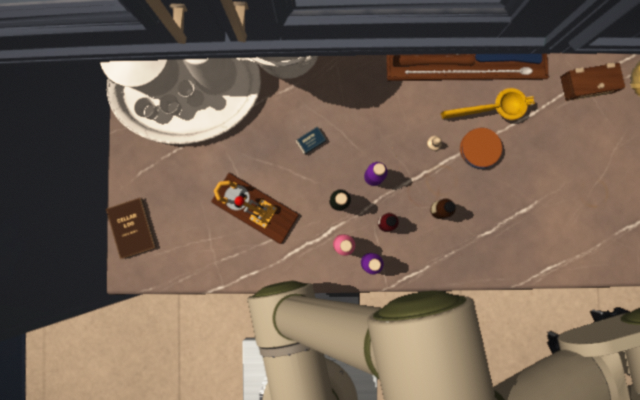

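Scene picture: the cradle is at about (278,245) with its red knob at (265,216), and the dark green bottle is at (336,194). Top picture: the cradle is at (255,208), with the seat end to the upper left.

Possible targets in the top picture:
- dark green with cream cap (340,200)
- purple (376,173)
- purple (372,263)
- pink (344,244)
- dark red (388,221)
- brown (443,208)
- the fixed bottles on the tray at the back

I choose (340,200).

Run:
```python
from h import *
im,d,p=load('t0')
g=cv2.resize(im[150:280,200:470,::-1],None,fx=2.9,fy=2.9,interpolation=cv2.INTER_CUBIC); cv2.imwrite('pics/c0.png',g)
hsv=cv2.cvtColor(im,cv2.COLOR_RGB2HSV)
# cap tops via height map
v,u=np.mgrid[150:290,200:470]; uv=np.c_[u.ravel(),v.ravel()]
P=pts(p,uv,d[150:290,200:470].ravel()); 
Z=P[:,2].reshape(v.shape)
print('table z',np.median(Z))
for lo,hi,nm in [(.112,.128,'120'),(.098,.110,'105'),(.088,.098,'95')]:
    m=((Z>lo)&(Z<hi)).astype(np.uint8); n,l,st,c=cv2.connectedComponentsWithStats(m)
    for i in range(1,n):
        if st[i,4]>25:
            w=P[(l==i).ravel()]; pix=c[i]+[200,150]; print(nm,pix.round(1),st[i,4],w.mean(0).round(4),onz(p,[pix],(lo+hi)/2)[0].round(4))
# cradle base by mask: z 8-16mm & brown
sub=(u>205)&(u<305)&(v>165)
m=((Z>.006)&(Z<.018)&sub).astype(np.uint8)
m=cv2.morphologyEx(m,cv2.MORPH_CLOSE,np.ones((9,9)))
n,l,st,c=cv2.connectedComponentsWithStats(m); i=1+st[1:,4].argmax()
cn=cv2.findContours((l==i).astype(np.uint8),0,2)[0][0]
W=onz(p,cn[:,0]+np.array([200,150]),.012)[:,:2]
r=cv2.minAreaRect((W*1000).astype(np.float32)); print(r, cv2.boxPoints(r).round(1).tolist())
red=cv2.inRange(hsv,(0,180,120),(8,255,255))+cv2.inRange(hsv,(172,180,120),(180,255,255))
red[:,:215]=0;red[:,270:]=0
ys,xs=np.nonzero(red); print('knob',xs.mean(),ys.mean(),len(xs), onz(p,[[xs.mean(),ys.mean()]],.030+.095*np.cos(.5)))
```

```text
table z -0.00030655229039022736
120 [379.  168.4] 105 [ 0.5374 -0.1626  0.1182] [ 0.5371 -0.1623  0.12  ]
120 [340.8 198. ] 101 [ 0.4742 -0.0785  0.1186] [ 0.4741 -0.0785  0.12  ]
120 [238.8 200.2] 78 [0.4727 0.1426 0.1201] [0.4727 0.1426 0.12  ]
120 [345.6 245.1] 104 [ 0.3727 -0.0871  0.1185] [ 0.3727 -0.0871  0.12  ]
120 [374.3 264.1] 106 [ 0.3313 -0.1478  0.1186] [ 0.3314 -0.1476  0.12  ]
105 [449.7 205.9] 82 [ 0.4543 -0.3174  0.1037] [ 0.4543 -0.3174  0.104 ]
95 [374.8 172.5] 61 [ 0.532  -0.1563  0.0912] [ 0.5317 -0.1561  0.093 ]
95 [339.4 199.5] 62 [ 0.4729 -0.0763  0.0906] [ 0.4728 -0.0762  0.093 ]
95 [391.  220.5] 81 [ 0.4247 -0.1892  0.0935] [ 0.4248 -0.1893  0.093 ]
95 [343.7 244.1] 67 [ 0.3741 -0.0841  0.0907] [ 0.3742 -0.084   0.093 ]
95 [370.4 263.3] 55 [ 0.3313 -0.1421  0.0912] [ 0.3314 -0.142   0.093 ]
((462.0637512207031, 125.35881042480469), (199.808837890625, 84.59098052978516), 58.45317459106445) [[373.70001220703125, 62.29999923706055], [445.79998779296875, 18.100000381469727], [550.4000244140625, 188.39999389648438], [478.29998779296875, 232.60000610351562]]
knob 238.08333333333334 200.4375 48 [[0.47267353 0.14529418 0.11337034]]
```

View pics/c0.png

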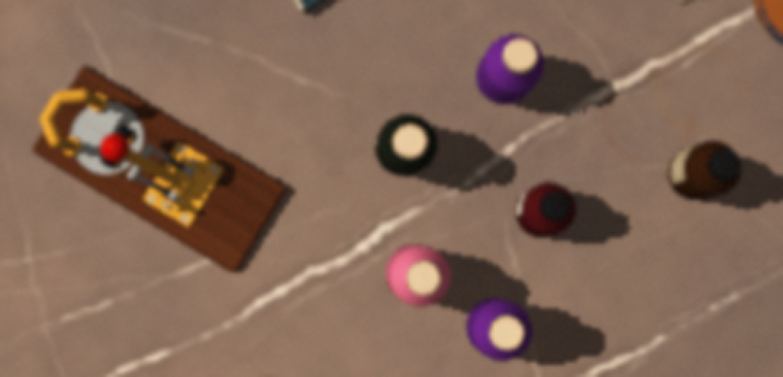

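The crop confirms the choice: the bottle at (408,143) in the crop is dark green with a cream cap. The cradle fits 199.8 x 84.6 mm, with yaw 58.45° and centre (0.462,0.125). The knob measures (0.473,0.143), which matches the position predicted for a shut clamp. Next I move above the seat with the jaws shut.

```bash
python3 -m handwheel '[[[0.0287,-0.0283,0,0],[0.0287,-0.0283,0,0],[0.0287,-0.0283,0,0],[0.0287,-0.0283,0,0],[0.0287,-0.0283,0,0]]]' 0 30
python3 -m handwheel '[[[0.0287,-0.0283,0,0],[0.0287,-0.0283,0,0],[0.0287,-0.0283,0,0],[0.0287,-0.0283,0,0],[0.0287,-0.0283,0,0]]]' >/dev/null
python3 -m handwheel '[[[0.0287,-0.0283,0,0],[0.0287,-0.0283,0,0],[0.0287,-0.0283,0,0],[0.0287,-0.0283,0,0],[0.0287,-0.0283,0,0]]]' >/dev/null
python3 -m handwheel '[[[0.0287,-0.0283,0,0],[0.0287,-0.0283,0,0],[0.0287,-0.0283,0,0],[0,0,0,-0.1215],[0,0,0,-0.1215]]]' >/dev/null
python3 -m handwheel '[[[0,0,0,-0.1215],[0,0,0,-0.1215],[0,0,0,-0.1215],[0,0,0,0],[0,0,0,0]]]'
cat >> h.py <<'E'
C=np.array([.4621,.1254]); A=np.radians(58.45); ex=np.array([np.cos(A),np.sin(A)]); ey=np.array([-ex[1],ex[0]])
def st():
    s=env.observe(); P=np.array(s['position']); R=np.array(s['tool_rot']); v=P[:2]-C
    print('t',round(s['time_s'],2),'P',P.round(4),'yaw',np.degrees(np.arctan2(R[1,0],R[0,0])).round(2),'tilt',R[:2,2].round(3),'cradle',(v@ex).round(4),(v@ey).round(4),'F',np.array(s['ft_force']).round(1),'w',round(s['grip_width'],4))
    return P,R
def togo(x,y,z):
    P,R=st(); print('shift tool',(R.T@(np.array([x,y,z])-P)).round(4))
def togoc(a,b,z): togo(*(C+a*ex+b*ey),z)
E
python3 -c "
from h import *
togoc(.054,0,.117)
im,d,p=snap('wrist','w0')"
```

```text
time_s: 0.52
position: [0.2955, -0.3147, 0.248]
tool_rot: [[0.916, 0.401, -0.0], [0.401, -0.916, 0.001], [0.0, -0.001, -1.0]]
ft_force: [1.0, -0.8, -0.1]
grip_width: 0.0254
time_s: 2.18
position: [0.4894, 0.1701, 0.2481]
tool_rot: [[0.526, 0.85, -0.001], [0.85, -0.526, -0.0], [-0.0, -0.001, -1.0]]
ft_force: [-0.2, -0.1, -0.6]
grip_width: 0.0001
t 2.18 P [0.4894 0.1701 0.2481] yaw 58.25 tilt [-0.001 -0.   ] cradle 0.0523 0.0001 F [-0.2 -0.1 -0.6] w 0.0001
shift tool [0.0017 0.0002 0.1311]
```

View pics/w0.png

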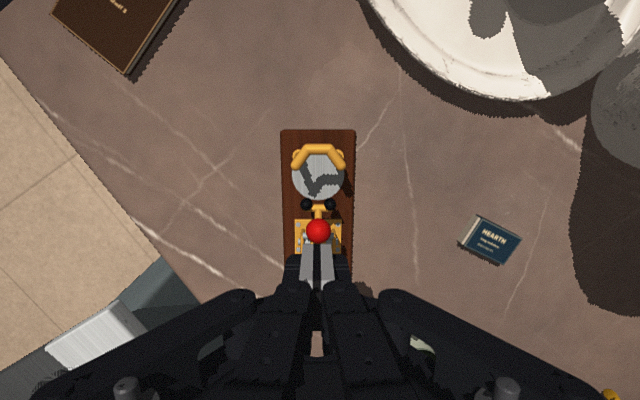

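```bash
python3 -c "
from h import *
im,d,p=load('w0')
for uv in [(281,130),(355,130),(318,130)]:
  w=onz(p,[uv],.012)[0]; v=w[:2]-C; print(uv,w.round(4),(v@ex).round(4),(v@ey).round(4))
"
python3 -m handwheel '[[[0.0017,0,0.026,0],[0,0,0.026,0],[0,0,0.026,0],[0,0,0.026,0],[0,0,0.027,0]]]'
python3 -m handwheel '[[[-0.01,0,0,0],[-0.01,0,0,0],[-0.01,0,0,0],[-0.01,0,0,0],[-0.01,0,0,0]]]'
python3 -m handwheel '[[[-0.01,0,0,0],[-0.01,0,0,0],[-0.01,0,0,0],[-0.004,0,0,0],[0,0,0,0]]]'
python3 -c "
from h import *
st(); snap('wrist','w1')"
```

```text
(281, 130) [0.4819 0.2336 0.012 ] 0.1026 0.0398
(355, 130) [0.5513 0.1907 0.012 ] 0.1023 -0.0418
(318, 130) [0.5166 0.2122 0.012 ] 0.1025 -0.001
time_s: 2.65
position: [0.4903, 0.1715, 0.1164]
tool_rot: [[0.526, 0.85, 0.001], [0.85, -0.526, 0.0], [0.0, 0.001, -1.0]]
ft_force: [0.2, 0.3, -0.4]
grip_width: 0.0001
time_s: 3.07
position: [0.4646, 0.1282, 0.1191]
tool_rot: [[0.524, 0.851, 0.003], [0.851, -0.524, 0.0], [0.002, 0.003, -1.0]]
ft_force: [1.3, 1.0, 2.1]
grip_width: -0.0001
time_s: 3.48
position: [0.4459, 0.0991, 0.1174]
tool_rot: [[0.524, 0.852, -0.001], [0.852, -0.524, -0.0], [-0.0, -0.0, -1.0]]
ft_force: [-0.4, 0.1, 0.4]
grip_width: 0.0
t 3.48 P [0.4459 0.0991 0.1174] yaw 58.38 tilt [-0.001 -0.   ] cradle -0.0309 0.0 F [-0.4  0.1  0.4] w 0.0
```

View pics/w1.png

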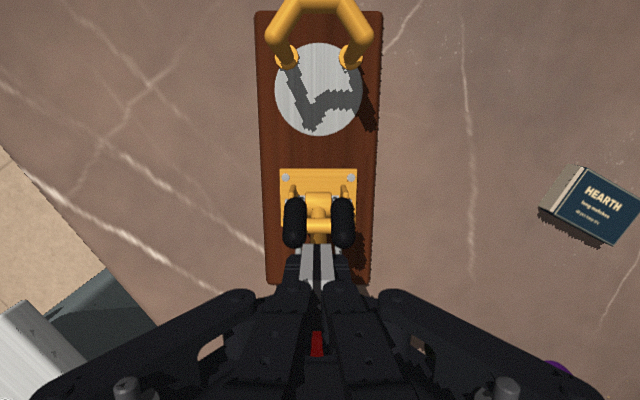

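The lever has snapped open: the rollers are swung up at (295,222) and (343,222), and the knob is behind the fingers. The seat is clear, centred near (319,89). I'll measure the seat centre from here, then rise and go to the bottle.

```bash
python3 -c "
from h import *
im,d,p=load('w1')
hsv=cv2.cvtColor(im,cv2.COLOR_RGB2HSV)
m=((hsv[:,:,1]<40)&(hsv[:,:,2]>60)).astype(np.uint8); m[:,:265]=0;m[:,372:]=0;m[150:]=0
ys,xs=np.nonzero(m); W=onz(p,np.c_[xs,ys],.012)[:,:2]
h=cv2.convexHull((W*1000).astype(np.float32)); (c,r)=cv2.minEnclosingCircle(h); v=np.array(c)/1000-C
print(c,r,v@ex,v@ey)
for uv in [(287,52),(350,52)]:
  w=onz(p,[uv],.012)[0][:2]-C; print(uv,w@ex,w@ey)
"
python3 -m handwheel '[[[0.01,0,-0.03,0],[0,0,-0.035,0],[0,0,-0.035,0],[0,0,-0.03,0],[0,0,0,0]]]'
python3 -c "
from h import *
togo(.4742,-.0785,.245)"
```

```text
(490.4801330566406, 170.58969116210938) 30.205219268798828 0.05335961598169627 -0.0005399277038213337
(287, 52) 0.07770371305194625 0.02017118047082773
(350, 52) 0.07766460682781164 -0.02158387520107419
time_s: 3.95
position: [0.4537, 0.1089, 0.2527]
tool_rot: [[0.522, 0.853, 0.01], [0.853, -0.522, -0.0], [0.005, 0.009, -1.0]]
ft_force: [-0.3, 0.6, 0.3]
grip_width: -0.0003
t 3.95 P [0.4537 0.1089 0.2527] yaw 58.5 tilt [ 0.01 -0.  ] cradle -0.0185 -0.0015 F [-0.3  0.6  0.3] w -0.0003
shift tool [-0.1491  0.1153  0.008 ]
```

```bash
python3 -m handwheel '[[[-0.03,0.0192,0,0],[-0.03,0.0192,0,0],[-0.03,0.0192,0,0],[-0.03,0.0192,0,0],[-0.03,0.0192,0,0]]]' 90 >/dev/null
python3 -m handwheel '[[[-0.03,0.0192,0,0],[0,0,0,0],[0,0,0,0],[0,0,0,0]]]'
python3 -c "
from h import *
snap('wrist','w2'); togo(.4742,-.0785,.245)"
```

```text
time_s: 4.7
position: [0.4557, -0.1048, 0.2469]
tool_rot: [[0.523, 0.852, -0.001], [0.852, -0.523, 0.001], [0.0, -0.001, -1.0]]
ft_force: [0.4, -0.6, -0.1]
grip_width: 0.0769
t 4.75 P [ 0.4557 -0.1043  0.247 ] yaw 58.52 tilt [-0.001  0.001] cradle -0.1991 -0.1147 F [-0.9  0.7  0.1] w 0.0767
shift tool [0.0317 0.0023 0.002 ]
```

View pics/w2.png

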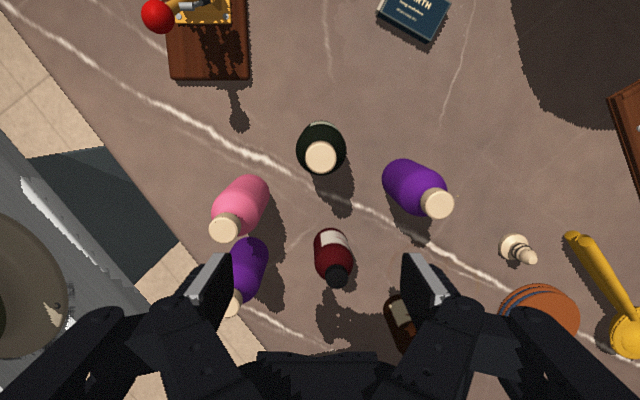

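The wrist view shows the green bottle's cap at (321,157), its neighbours pink at (240,205) and purple at (415,188), and the open pads to either side. I'll cast the cap's centre onto z = 0.12.

```bash
python3 -c "
from h import *
im,d,p=load('w2')
hsv=cv2.cvtColor(im,cv2.COLOR_RGB2HSV)
m=((hsv[:,:,2]>170)&(hsv[:,:,1]>25)).astype(np.uint8); m[:,:298]=0;m[:,345:]=0;m[:130]=0;m[185:]=0
m=cv2.morphologyEx(m,cv2.MORPH_OPEN,np.ones((5,5)))
ys,xs=np.nonzero(m); h=cv2.convexHull((onz(p,np.c_[xs,ys],.12)[:,:2]*1000).astype(np.float32))
print(xs.min(),xs.max(),ys.min(),ys.max(),cv2.minEnclosingCircle(h))
c,r=cv2.minEnclosingCircle(h)
print(np.median(pts(p,np.c_[xs,ys],d[ys,xs])[:,2]))
togo(c[0]/1000,c[1]/1000,.068)
"
```

```text
306 335 142 172 ((476.0787048339844, -75.1767349243164), 12.204026222229004)
0.12064435060925904
t 4.75 P [ 0.4557 -0.1043  0.247 ] yaw 58.52 tilt [-0.001  0.001] cradle -0.1991 -0.1147 F [-0.9  0.7  0.1] w 0.0767
shift tool [0.0355 0.0023 0.179 ]
```

```bash
python3 -m handwheel '[[[0.0335,0.0023,0,0],[0,0,0.038,0],[0,0,0.038,0],[0,0,0.035,0],[0,0,0.03,0]]]'
python3 -m handwheel '[[[0,0,0.02,0],[0,0,0.012,0],[0,0,0.006,0],[0,0,0,0]]]'
python3 -m handwheel '[[[0,0,0,0],[0,0,0,0],[0,0,0,0],[0,0,0,0],[0,0,0,0]]]' 0 30
python3 -c "
from h import *
togo(.475,-.077,.068)"
```

```text
time_s: 5.17
position: [0.4746, -0.076, 0.1045]
tool_rot: [[0.521, 0.854, -0.001], [0.854, -0.521, 0.0], [-0.0, -0.001, -1.0]]
ft_force: [0.8, -0.6, -0.5]
grip_width: 0.0765
time_s: 5.5
position: [0.4749, -0.0767, 0.0675]
tool_rot: [[0.522, 0.853, -0.002], [0.853, -0.522, 0.001], [-0.0, -0.002, -1.0]]
ft_force: [0.7, 0.3, 0.3]
grip_width: 0.077
time_s: 5.92
position: [0.4758, -0.078, 0.0695]
tool_rot: [[0.523, 0.852, 0.002], [0.852, -0.523, -0.001], [0.001, 0.002, -1.0]]
ft_force: [-0.3, 0.3, 6.6]
grip_width: 0.0454
t 5.92 P [ 0.4758 -0.078   0.0695] yaw 58.45 tilt [ 0.002 -0.001] cradle -0.1661 -0.1181 F [-0.3  0.3  6.6] w 0.0454
shift tool [ 0.0004 -0.0012  0.0015]
```

```bash
python3 -m handwheel '[[[0,0,0,0],[0,0,-0.005,0],[0,0,-0.015,0],[0,0,-0.02,0],[0,0,0,0]]]'
python3 -c "
from h import *
st(); snap('scene','s1'); im,d,p=snap('wrist','w3')
a,_,_=load('s1'); cv2.imwrite('pics/m3.png',np.hstack([cv2.resize(a[140:270,230:400,::-1],(520,400)),im[:,180:460,::-1]]))"
```

```text
time_s: 6.33
position: [0.4764, -0.0783, 0.1114]
tool_rot: [[0.523, 0.852, 0.005], [0.852, -0.523, -0.002], [0.001, 0.005, -1.0]]
ft_force: [0.9, 0.0, -0.5]
grip_width: 0.0455
t 6.33 P [ 0.4764 -0.0783  0.1114] yaw 58.47 tilt [ 0.005 -0.002] cradle -0.1662 -0.1188 F [ 0.9  0.  -0.5] w 0.0455
```

View pics/m3.png

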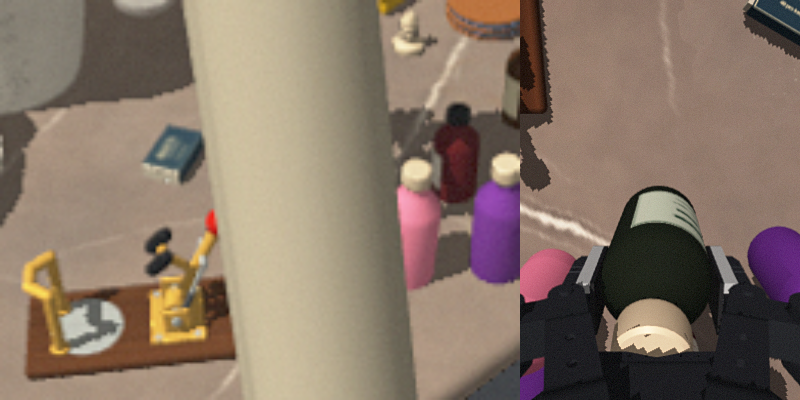

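The bottle is held between the pads with the cap (655,340) below the body, and the lever is still open. I'll lift to carrying height, check that the bottle follows, and then traverse to just short of the seat.

```bash
python3 -m handwheel '[[[0,0,-0.03,0],[0,0,-0.035,0],[0,0,-0.03,0],[0,0,0,0],[0,0,0,0]]]'
python3 -c "
from h import *
st(); im,d,p=snap('wrist','w4'); a,e,q=load('w3')
for r,z,pp in((im,d,p),(a,e,q)):
  m=(r[190:330,280:420].max(2)<45).astype(np.uint8); ys,xs=np.nonzero(m); print(xs.mean()+280,ys.mean()+190,len(xs),np.median(z[230:290,300:350]))
print(np.abs(im[190:350,300:350].astype(int)-a[190:350,300:350]).mean())"
python3 -m handwheel '[[[0.02,-0.0107,0,0],[0.031,-0.0167,0,0],[0.031,-0.0167,0,0],[0.031,-0.0167,0,0],[0.031,-0.0167,0,0]]]' >/dev/null
python3 -m handwheel '[[[0.031,-0.0167,0,0],[0.025,-0.0135,0,0],[0.015,-0.0081,0,0],[0,0,0,0],[0,0,0,0]]]'
python3 -c "
from h import *
togo(.4895,.1683,.09); im,d,p=snap('wrist','w5')"
```

```text
time_s: 6.85
position: [0.4752, -0.0779, 0.2034]
tool_rot: [[0.523, 0.852, 0.001], [0.852, -0.523, -0.001], [0.0, 0.001, -1.0]]
ft_force: [-0.4, 0.1, -2.2]
grip_width: 0.0449
t 6.85 P [ 0.4752 -0.0779  0.2034] yaw 58.46 tilt [ 0.001 -0.001] cradle -0.1664 -0.1176 F [-0.4  0.1 -2.2] w 0.0449
341.32726541285325 273.5251936035402 9943 0.118344985
341.23073816015346 273.5005553872564 9903 0.11842421
3.891166666666667
time_s: 7.73
position: [0.4882, 0.1664, 0.2013]
tool_rot: [[0.522, 0.853, -0.004], [0.853, -0.522, -0.001], [-0.003, -0.003, -1.0]]
ft_force: [0.1, -1.1, -1.3]
grip_width: 0.045
t 7.73 P [0.4882 0.1664 0.2013] yaw 58.56 tilt [-0.004 -0.001] cradle 0.0485 -0.0008 F [ 0.1 -1.1 -1.3] w 0.045
shift tool [0.0026 0.0005 0.1113]
```

View pics/w5.png

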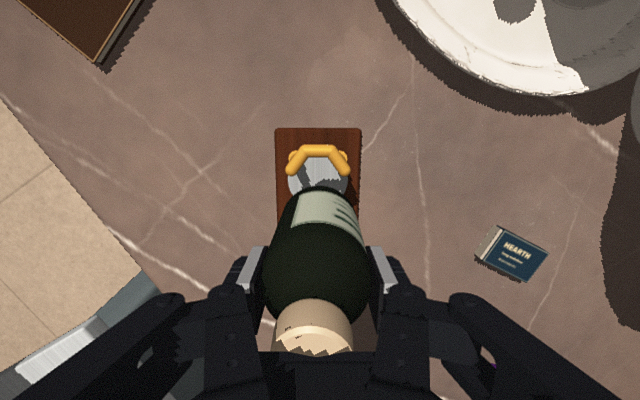

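The bottle is held upright and centred between the pads over the seat, with the brass bow at (318,158) clear ahead. I'll lower to a few mm above the seat.

```bash
python3 -m handwheel '[[[0.0006,0,0.03,0],[0,0,0.03,0],[0,0,0.025,0],[0,0,0.018,0],[0,0,0.01,0]]]'
python3 -m handwheel '[[[0,0.0005,0,0],[0,0,0,0],[0,0,0,0]]]'
python3 -c "
from h import *
togo(.4895,.1683,.0815); im,d,p=snap('wrist','w6')"
```

```text
time_s: 8.2
position: [0.488, 0.165, 0.0874]
tool_rot: [[0.525, 0.851, -0.005], [0.851, -0.525, -0.001], [-0.003, -0.004, -1.0]]
ft_force: [-0.6, -0.2, -0.5]
grip_width: 0.0453
time_s: 8.45
position: [0.4901, 0.1656, 0.0909]
tool_rot: [[0.524, 0.852, 0.001], [0.852, -0.524, 0.0], [0.0, 0.001, -1.0]]
ft_force: [-0.4, -0.3, -1.2]
grip_width: 0.0453
t 8.45 P [0.4901 0.1656 0.0909] yaw 58.4 tilt [0.001 0.   ] cradle 0.0489 -0.0029 F [-0.4 -0.3 -1.2] w 0.0453
shift tool [ 0.002  -0.002   0.0094]
```

View pics/w6.png

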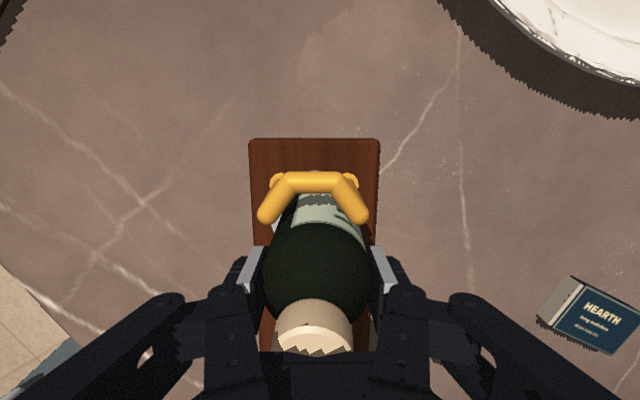

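The view shows the bow (313,185), the base (314) and the bottle (315) in line. I'll ease it down and forward.

```bash
python3 -m handwheel '[[[0.0005,-0.001,0.002,0],[0.0005,0,0.002,0],[0.0005,0,0.002,0],[0,0,0.0015,0],[0,0,0,0]]]'
python3 -m handwheel '[[[0.0005,0,0.001,0],[0.0005,0,0.001,0],[0,0,0,0],[0,0,0,0]]]'
python3 -c "
from h import *
togo(.4895,.1683,.0815)"
```

```text
time_s: 8.92
position: [0.4895, 0.1681, 0.0825]
tool_rot: [[0.523, 0.852, -0.0], [0.852, -0.523, -0.0], [-0.0, -0.0, -1.0]]
ft_force: [0.1, 0.2, -2.3]
grip_width: 0.0454
time_s: 9.25
position: [0.4902, 0.1688, 0.0815]
tool_rot: [[0.523, 0.852, 0.001], [0.852, -0.523, -0.0], [0.0, 0.001, -1.0]]
ft_force: [-2.7, -1.9, 5.5]
grip_width: 0.0454
t 9.25 P [0.4902 0.1688 0.0815] yaw 58.47 tilt [ 0.001 -0.   ] cradle 0.0517 -0.0013 F [-2.7 -1.9  5.5] w 0.0454
shift tool [-0.0008 -0.0004 -0.    ]
```

Contact on the seat (5.5 N) and lightly on the posts (about 3 N). Releasing and retreating upward.

```bash
python3 -m handwheel '[[[0,0,0,0],[0,0,0,0],[0,0,0,0],[0,0,0,0],[0,0,0,0]]]' 80
python3 -m handwheel '[[[0,0,-0.005,0],[0,0,-0.02,0],[0,0,-0.035,0],[0,0,-0.035,0],[0,0,-0.035,0]]]'
python3 -m handwheel '[[[-0.03,0,-0.01,0],[-0.03,0,0,0],[0,0,0,0],[0,0,0,0]]]'
python3 -c "
from h import *
togoc(-.098,0,.117); im,d,p=snap('wrist','w7'); snap('top','t7')"
```

```text
time_s: 9.67
position: [0.4902, 0.1689, 0.0808]
tool_rot: [[0.523, 0.852, 0.0], [0.852, -0.523, 0.0], [0.0, 0.0, -1.0]]
ft_force: [-0.1, -0.6, -0.1]
grip_width: 0.0685
time_s: 10.08
position: [0.4898, 0.1688, 0.2127]
tool_rot: [[0.523, 0.852, -0.0], [0.852, -0.523, -0.0], [-0.0, -0.0, -1.0]]
ft_force: [0.8, -0.1, -0.7]
grip_width: 0.0683
time_s: 10.42
position: [0.4584, 0.1171, 0.2215]
tool_rot: [[0.525, 0.851, 0.001], [0.851, -0.525, 0.0], [0.001, 0.001, -1.0]]
ft_force: [0.1, 0.4, -0.4]
grip_width: 0.0684
t 10.42 P [0.4584 0.1171 0.2215] yaw 58.36 tilt [0.001 0.   ] cradle -0.009 -0.0012 F [ 0.1  0.4 -0.4] w 0.0684
shift tool [-0.089  -0.0012  0.1045]
```

View pics/w7.png

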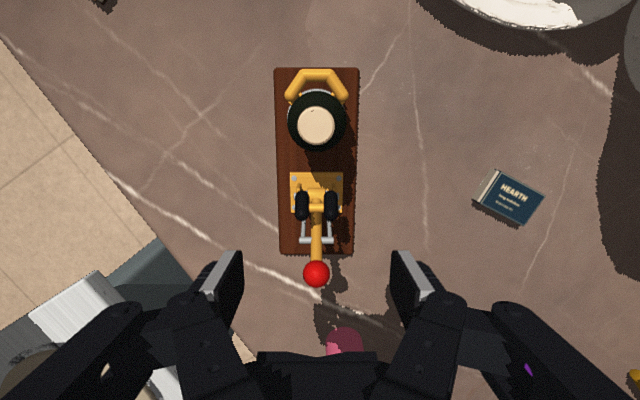

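The bottle stands upright against the bow on the seat (317,122), free of the fingers. The lever is open with its knob at (316,273). Next I shut the jaws behind the knob and push it over.

```bash
python3 -m handwheel '[[[-0.03,-0.001,0,0],[-0.03,0,0,0],[-0.029,0,0,0],[0,0,0,0],[0,0,0,0]]]' 0 30 >/dev/null
python3 -m handwheel '[[[0,0,0,0],[0,0,0.035,0],[0,0,0.035,0],[0,0,0.025,0],[0,0,0.0095,0]]]'
python3 -m handwheel '[[[0.008,0,0,0],[0.008,0,0,0],[0.008,0,0,0],[0.008,0,0,0],[0.008,0,0,0]]]'
python3 -m handwheel '[[[0.008,0,0,0],[0.008,0,0,0],[0.008,0,0,0],[0.008,0,0,0],[0.006,0,0,0]]]'
python3 -m handwheel '[[[0,0,0,0],[0,0,0,0],[0,0,0,0]]]'
python3 -c "
from h import *
togoc(-.009,0,.117); im,d,p=snap('wrist','w8')"
```

```text
time_s: 11.35
position: [0.4106, 0.0436, 0.1133]
tool_rot: [[0.522, 0.853, -0.005], [0.853, -0.522, 0.001], [-0.002, -0.005, -1.0]]
ft_force: [-0.5, -0.6, -0.4]
grip_width: -0.0001
time_s: 11.77
position: [0.4335, 0.0777, 0.1174]
tool_rot: [[0.522, 0.853, 0.002], [0.853, -0.522, -0.0], [0.001, 0.002, -1.0]]
ft_force: [-0.8, -1.8, 1.6]
grip_width: -0.0002
time_s: 12.18
position: [0.4527, 0.1098, 0.1163]
tool_rot: [[0.523, 0.852, 0.0], [0.852, -0.523, 0.0], [0.0, 0.0, -1.0]]
ft_force: [-0.0, -0.0, -0.1]
grip_width: -0.0001
time_s: 12.43
position: [0.452, 0.1088, 0.1163]
tool_rot: [[0.523, 0.852, -0.0], [0.852, -0.523, -0.0], [-0.0, -0.0, -1.0]]
ft_force: [-0.2, -0.6, 0.6]
grip_width: 0.0001
t 12.43 P [0.452  0.1088 0.1163] yaw 58.45 tilt [-0. -0.] cradle -0.0195 -0.0001 F [-0.2 -0.6  0.6] w 0.0001
shift tool [ 0.0105 -0.0001 -0.0007]
```

View pics/w8.png

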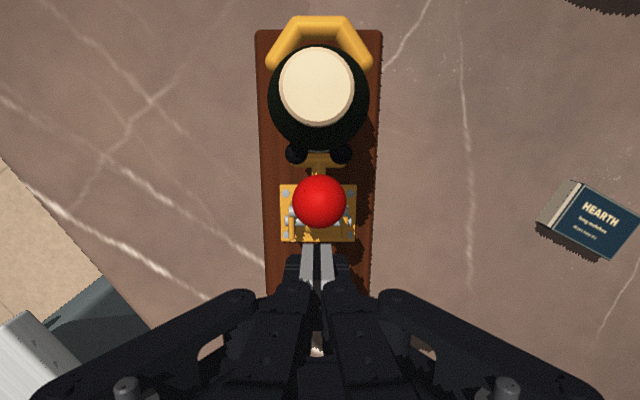

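The clamp has snapped shut: the rollers (297,152) and (341,152) bear on the bottle, and the bottle is against the bow. I'll retreat and check the final state with numbers only, since I'm already one past the picture budget.

```bash
python3 -m handwheel '[[[-0.015,0,-0.01,0],[0,0,-0.035,0],[0,0,-0.035,0],[0,0,-0.035,0],[-0.03,0,0,0]]]' >/dev/null
python3 -m handwheel '[[[-0.03,0,0,0],[-0.03,0,0,0],[0,0,0,0],[0,0,0,0],[0,0,0,0]]]' >/dev/null
python3 - <<'E'
from h import *
st(); snap('wrist','w9'); snap('top','t9')
def chk(f):
    im,d,p=load(f); hsv=cv2.cvtColor(im,cv2.COLOR_RGB2HSV)
    v,u=np.mgrid[0:400,0:640]; P=pts(p,np.c_[u.ravel(),v.ravel()],d.ravel()); Q=(P[:,:2]-C)@np.c_[ex,ey]; ok=(d.ravel()>0)
    k=ok&(abs(Q[:,0])<.1)&(abs(Q[:,1])<.04)
    cap=k&(abs(P[:,2]-.132)<.004)&(Q[:,0]>.03)
    red=k&(((hsv[:,:,0]<8)|(hsv[:,:,0]>172))&(hsv[:,:,1]>180)&(hsv[:,:,2]>120)).ravel()&(P[:,2]>.08)
    print(f,'cap',cap.sum(),Q[cap].mean(0).round(4),np.median(P[cap,2]).round(4),'zstd',P[cap,2].std().round(4))
    uv=np.c_[u.ravel(),v.ravel()][red]; w=(onz(p,[uv.mean(0)],.117)[0][:2]-C)@np.c_[ex,ey]
    print('  knob',red.sum(),w.round(4),P[red,2].max().round(4))
chk('w9'); chk('t9')
# bystanders in top: same spots?
a,da,p=load('t0'); b,db,_=load('t9')
for n,(x,y) in dict(red=(388,221),brown=(443,208),match=(312,140),stop=(435,143),pink=(344,244),pur=(376,173)).items():
    s=np.s_[y-16:y+16,x-16:x+16]; print(n,np.median(abs(da[s]-db[s])).round(4),np.abs(a[s].astype(int)-b[s]).mean().round(1))
E
```

```text
t 13.32 P [0.3974 0.0194 0.2314] yaw 58.41 tilt [0. 0.] cradle -0.1242 -0.0003 F [ 0.   0.1 -0.3] w 0.0002
w9 cap 0 [nan nan] nan zstd nan
  knob 183 [0.0159 0.0016] 0.1297
t9 cap 101 [0.0565 0.0011] 0.1318 zstd 0.0016
  knob 42 [0.0178 0.0011] 0.1287
red 0.002 10.2
brown 0.0022 2.0
match 0.0021 0.9
stop 0.0021 0.9
pink 0.0023 27.8
pur 0.0021 0.9<stdin>:9: RuntimeWarning: Mean of empty slice.
  ret = um.true_divide(
  return _methods._mean(a, axis=axis, dtype=dtype,
  ret = ret.dtype.type(ret / rcount)
  ret = _var(a, axis=axis, dtype=dtype, out=out, ddof=ddof,
  arrmean = um.true_divide(arrmean, div, out=arrmean,
  ret = ret.dtype.type(ret / rcount)
```

Cap and knob both read 3–5 mm further along than expected. I'll compare the cap before and after clamping, and measure tilt from the body against the cap.

Run:
```python
from h import *
def cap(f,box,z):
    im,d,p=load(f); x0,x1,y0,y1=box
    hsv=cv2.cvtColor(im,cv2.COLOR_RGB2HSV)
    m=((hsv[:,:,2]>150)&(hsv[:,:,1]>25)&(hsv[:,:,1]<110)).astype(np.uint8); k=np.zeros_like(m); k[y0:y1,x0:x1]=1; m*=k
    n,l,s,c=cv2.connectedComponentsWithStats(m); i=1+s[1:,4].argmax()
    ys,xs=np.nonzero(l==i); W=onz(p,np.c_[xs,ys],z)[:,:2]
    (q,r)=cv2.minEnclosingCircle((W*1000).astype(np.float32)); v=np.array(q)/1000-C
    D=pts(p,np.c_[xs,ys],d[ys,xs]); B=(D[:,:2]-C)@ex
    A_=np.c_[B,(D[:,:2]-C)@ey,np.ones(len(B))]; g=np.abs(D[:,2]-np.median(D[:,2]))<.004
    sl=np.linalg.lstsq(A_[g],D[g,2],rcond=None)[0]
    print(f,'px',s[i].tolist(),'cap cradle',(v@ex).round(4),(v@ey).round(4),'r',round(r,1),'z',np.median(D[:,2]).round(4),'slope deg',np.degrees(sl[:2]).round(2))
cap('w2',(298,345,130,185),.12); cap('t0',(325,355,185,212),.12)
cap('w7',(290,345,90,160),.132); cap('w8',(270,365,30,135),.132); cap('t7',(215,255,165,215),.132); cap('t9',(215,255,165,215),.132)
im,d,p=load('t9'); cv2.imwrite('pics/t9c.png',cv2.resize(im[160:260,200:330,::-1],None,fx=3,fy=3)); 
w=load('w9')[0]; a=load('s0')[0]; s=snap('scene','s9')[0]
cv2.imwrite('pics/f9.png',np.hstack([cv2.resize(s[170:280,215:345,::-1],(473,400)),cv2.resize(im[160:260,200:282,::-1],(327,400))]))
```

```text
w2 px [306, 142, 30, 31, 753] cap cradle -0.1635 -0.1172 r 12.3 z 0.1206 slope deg [-0.57 -0.8 ]
t0 px [336, 193, 11, 11, 95] cap cradle -0.1675 -0.1163 r 11.8 z 0.1187 slope deg [ 2.61 -0.27]
w7 px [298, 106, 36, 38, 1076] cap cradle 0.0532 -0.0001 r 12.1 z 0.1326 slope deg [ 0.41 -0.47]
w8 px [279, 47, 75, 78, 4560] cap cradle 0.0595 0.0007 r 12.3 z 0.1338 slope deg [-3.52 -1.21]
t7 px [215, 166, 36, 49, 1541] cap cradle 0.0416 -0.0133 r 62.8 z 0.5016 slope deg [-1.84 -0.63]
t9 px [239, 202, 14, 13, 125] cap cradle -0.0048 0.0091 r 16.9 z 0.5093 slope deg [-13.27  31.8 ]
```

View pics/f9.png

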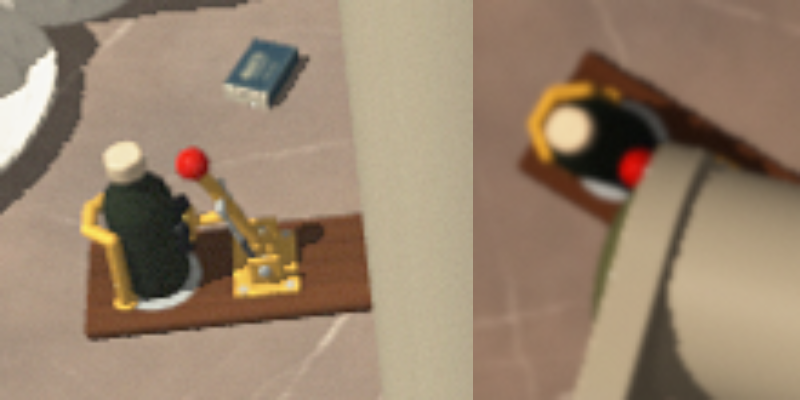

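The check found a fault. The snap left the bottle leaning about 3.5° onto the tops of the posts, with its base a few mm short of them; the cap has moved +6 mm. I'll mend it by pushing the cap back from the post side. That pivots the bottle on the rollers, so the base slides in and the spring seats it flush.

```bash
python3 -m handwheel '[[[0.037,0,0,0],[0.0375,0,0,0],[0.0375,0,0,0],[0.0375,0,0,0],[0.0375,0,0,0]]]' 0 30 >/dev/null
python3 -m handwheel '[[[0.0375,0,0,0],[0,0,0.03,0],[0,0,0.03,0],[0,0,0.025,0],[0,0,0.0095,0]]]'
python3 -m handwheel '[[[0,0,0,0],[-0.005,0,0,0],[-0.005,0,0,0],[-0.003,0,0,0],[0,0,0,0]]]'
python3 -c "
from h import *
togoc(.0735,0,.137)"
python3 -m handwheel '[[[-0.002,0,0,0],[-0.001,0,0,0],[0,0,0,0]]]'
python3 -m handwheel '[[[-0.002,0,0,0],[-0.001,0,0,0],[0,0,0,0]]]'
python3 -c "
from h import *
togoc(.0735,0,.137)"
```

```text
time_s: 14.3
position: [0.5131, 0.2115, 0.1331]
tool_rot: [[0.522, 0.853, -0.006], [0.853, -0.522, -0.001], [-0.004, -0.005, -1.0]]
ft_force: [-0.3, 0.5, 0.2]
grip_width: -0.0002
time_s: 14.72
position: [0.508, 0.1991, 0.1381]
tool_rot: [[0.524, 0.852, 0.002], [0.852, -0.524, 0.0], [0.001, 0.002, -1.0]]
ft_force: [0.3, 0.6, 0.5]
grip_width: 0.0005
t 14.72 P [0.508  0.1991 0.1381] yaw 58.42 tilt [0.002 0.   ] cradle 0.0868 -0.0005 F [0.3 0.6 0.5] w 0.0005
shift tool [-0.0133 -0.0005  0.0011]
time_s: 14.97
position: [0.5063, 0.1969, 0.1371]
tool_rot: [[0.523, 0.852, 0.001], [0.852, -0.523, 0.0], [0.0, 0.0, -1.0]]
ft_force: [-1.0, -0.3, 0.5]
grip_width: 0.0001
time_s: 15.22
position: [0.5047, 0.1944, 0.1368]
tool_rot: [[0.523, 0.852, -0.0], [0.852, -0.523, -0.0], [-0.0, -0.0, -1.0]]
ft_force: [-0.7, 0.4, -0.6]
grip_width: 0.0
t 15.22 P [0.5047 0.1944 0.1368] yaw 58.45 tilt [-0. -0.] cradle 0.0811 -0.0002 F [-0.7  0.4 -0.6] w 0.0
shift tool [-0.0076 -0.0002 -0.0002]
```

```bash
python3 -m handwheel '[[[-0.002,0,0,0],[0,0,0,0],[0,0,0,0]]]'
python3 -m handwheel '[[[-0.002,0,0,0],[0,0,0,0],[0,0,0,0]]]'
python3 -m handwheel '[[[-0.002,0,0,0],[0,0,0,0],[0,0,0,0]]]'
python3 -c "
from h import *
st()"
```

```text
time_s: 15.47
position: [0.5036, 0.1927, 0.1368]
tool_rot: [[0.523, 0.852, -0.0], [0.852, -0.523, -0.0], [-0.0, -0.0, -1.0]]
ft_force: [0.8, -0.9, 0.1]
grip_width: 0.0001
time_s: 15.72
position: [0.5032, 0.1914, 0.137]
tool_rot: [[0.523, 0.852, 0.002], [0.852, -0.523, 0.001], [0.002, 0.001, -1.0]]
ft_force: [3.3, 3.5, -1.1]
grip_width: 0.0002
time_s: 15.97
position: [0.5022, 0.1897, 0.1372]
tool_rot: [[0.523, 0.852, 0.002], [0.852, -0.523, 0.001], [0.002, 0.001, -1.0]]
ft_force: [4.1, 3.7, 0.7]
grip_width: 0.0
t 15.97 P [0.5022 0.1897 0.1372] yaw 58.46 tilt [0.002 0.001] cradle 0.0757 -0.0005 F [4.1 3.7 0.7] w 0.0
```

Contact is at about 0.079 with 5 N. I need about 7 mm of travel in all.

```bash
python3 -m handwheel '[[[-0.002,0,0,0],[0,0,0,0],[0,0,0,0]]]'
python3 -m handwheel '[[[-0.002,0,0,0],[0,0,0,0],[0,0,0,0]]]'
python3 -m handwheel '[[[-0.001,0,0,0],[0,0,0,0],[0,0,0,0]]]'
python3 -c "
from h import *
st()"
python3 -m handwheel '[[[0.004,0,0,0],[0.004,0,0,0],[0.012,0,0,0],[0,0,-0.03,0],[0,0,-0.035,0]]]' >/dev/null
python3 -m handwheel '[[[-0.035,0,-0.02,0],[-0.04,0,0,0],[-0.04,0,0,0],[0,0,0,0],[0,0,0,0]]]' >/dev/null
cat > capw.py <<'E'
from h import *
import sys
def cap(f):
    snap('wrist',f); im,d,p=load(f); v,u=np.mgrid[0:400,0:640]; uv=np.c_[u.ravel(),v.ravel()]
    P=pts(p,uv,d.ravel()); Q=(P[:,:2]-C)@np.c_[ex,ey]; hsv=cv2.cvtColor(im,cv2.COLOR_RGB2HSV).reshape(-1,3)
    m=(d.ravel()>0)&(abs(P[:,2]-.133)<.006)&(Q[:,0]>.03)&(Q[:,0]<.08)&(abs(Q[:,1])<.03)&(hsv[:,2]>150)&(hsv[:,0]>8)
    W=(onz(p,uv[m],.132)[:,:2]-C)@np.c_[ex,ey]; c,r=cv2.minEnclosingCircle((W*1000).astype(np.float32))
    sl=np.linalg.lstsq(np.c_[Q[m],np.ones(m.sum())],P[m,2],rcond=None)[0]
    k=(hsv[:,0]<8)&(hsv[:,1]>180)&(hsv[:,2]>100)&(abs(Q[:,0])<.1)&(abs(Q[:,1])<.03)&(P[:,2]>.09)
    print('cap',np.round(c,1),round(r,1),m.sum(),'z',np.median(P[m,2]).round(4),'slope',np.degrees(sl[:2]).round(2),'knob',((onz(p,[uv[k].mean(0)],.117)[0][:2]-C)@ex).round(4),k.sum())
st(); cap(sys.argv[1])
E
python3 capw.py w10
```

```text
time_s: 16.22
position: [0.5011, 0.1878, 0.1372]
tool_rot: [[0.523, 0.852, 0.002], [0.852, -0.523, 0.0], [0.001, 0.001, -1.0]]
ft_force: [3.1, 3.7, 1.8]
grip_width: 0.0004
time_s: 16.47
position: [0.5003, 0.1862, 0.1375]
tool_rot: [[0.523, 0.852, 0.003], [0.852, -0.523, 0.001], [0.002, 0.002, -1.0]]
ft_force: [4.5, 3.4, 3.0]
grip_width: 0.0002
time_s: 16.72
position: [0.5, 0.1855, 0.1377]
tool_rot: [[0.523, 0.852, 0.003], [0.852, -0.523, 0.001], [0.003, 0.002, -1.0]]
ft_force: [4.3, 4.7, 5.6]
grip_width: -0.0
t 16.72 P [0.5    0.1855 0.1377] yaw 58.45 tilt [0.003 0.001] cradle 0.0711 -0.0008 F [4.3 4.7 5.6] w -0.0
t 17.55 P [0.4482 0.1031 0.2218] yaw 58.31 tilt [-0.002 -0.   ] cradle -0.0263 0.0001 F [ 0.7 -0.2 -0. ] w 0.0
cap [56.7  0.2] 12.1 1144 z 0.1331 slope [-1.39 -0.73] knob 0.0177 626
```

The lean is down to about 1.3° and the cap is 2 mm from flush. I'll repeat the push, going about 3 mm further.

```bash
python3 -m handwheel '[[[0.04,0,0,0],[0.04,0,0,0],[0.04,0,0,0],[0.0035,0,0.02,0],[0,0,0.03,0]]]' >/dev/null
python3 -m handwheel '[[[0,0,0.031,0],[0,0,0,0],[-0.01,0,0,0],[-0.003,0,0,0],[0,0,0,0]]]'
python3 -m handwheel '[[[-0.003,0,0,0],[-0.003,0,0,0],[-0.002,0,0,0],[0,0,0,0],[0,0,0,0]]]'
python3 -c "
from h import *
togoc(.067,0,.139)"
```

```text
time_s: 18.43
position: [0.5075, 0.1979, 0.1427]
tool_rot: [[0.524, 0.852, 0.003], [0.852, -0.524, 0.0], [0.002, 0.002, -1.0]]
ft_force: [0.1, -0.2, 0.1]
grip_width: -0.0002
time_s: 18.85
position: [0.5033, 0.1916, 0.1414]
tool_rot: [[0.523, 0.852, 0.002], [0.852, -0.523, 0.0], [0.001, 0.001, -1.0]]
ft_force: [1.6, 1.7, 1.3]
grip_width: 0.0002
t 18.85 P [0.5033 0.1916 0.1414] yaw 58.45 tilt [0.002 0.   ] cradle 0.078 -0.0005 F [1.6 1.7 1.3] w 0.0002
shift tool [-0.011  -0.0005  0.0024]
```

```bash
python3 -m handwheel '[[[-0.002,0,0,0],[-0.002,0,0,0],[-0.002,0,0,0],[0,0,0,0]]]'
python3 -m handwheel '[[[-0.002,0,0,0],[-0.0015,0,0,0],[0,0,0,0],[0,0,0,0]]]'
python3 -m handwheel '[[[-0.0015,0,0,0],[0,0,0,0],[0,0,0,0],[0,0,0,0]]]'
python3 -c "
from h import *
st()"
python3 -m handwheel '[[[0.002,0,0,0],[0.002,0,0,0],[0.002,0,0,0],[0.004,0,0,0],[0.01,0,0,0]]]' >/dev/null
python3 -m handwheel '[[[0,0,-0.03,0],[0,0,-0.035,0],[-0.035,0,-0.015,0],[-0.04,0,0,0],[-0.04,0,0,0]]]' >/dev/null
python3 -m handwheel '[[[0,0,0,0],[0,0,0,0]]]' >/dev/null
python3 capw.py w11
```

```text
time_s: 19.18
position: [0.5009, 0.1869, 0.1418]
tool_rot: [[0.523, 0.852, 0.004], [0.852, -0.523, 0.002], [0.003, 0.003, -1.0]]
ft_force: [3.8, 4.7, 3.2]
grip_width: 0.0003
time_s: 19.52
position: [0.4991, 0.1839, 0.1418]
tool_rot: [[0.523, 0.852, 0.004], [0.852, -0.523, 0.001], [0.003, 0.003, -1.0]]
ft_force: [4.1, 3.6, 5.0]
grip_width: 0.0002
time_s: 19.85
position: [0.4983, 0.1826, 0.1417]
tool_rot: [[0.523, 0.852, 0.004], [0.852, -0.523, 0.001], [0.003, 0.002, -1.0]]
ft_force: [3.0, 4.6, 5.7]
grip_width: 0.0002
t 19.85 P [0.4983 0.1826 0.1417] yaw 58.46 tilt [0.004 0.001] cradle 0.0677 -0.0009 F [3.  4.6 5.7] w 0.0002
t 20.85 P [0.4469 0.1004 0.221 ] yaw 58.31 tilt [-0.001 -0.   ] cradle -0.0293 -0.0002 F [0.6 1.  0.4] w -0.0001
cap [57.2  0.3] 12.1 1164 z 0.1332 slope [-1.4  -1.04] knob 0.0181 635
```

Run:
```python
from h import *
s,d,p=snap('scene','s11'); w=load('w11')[0]
R=cv2.Rodrigues(p['rvec'])[0] if not isinstance(p['rvec'],list) else cv2.Rodrigues(np.array(p['rvec']))[0]
def proj(X): return cv2.projectPoints(np.array(X,float).reshape(-1,3),np.array(p['rvec'],float),np.array(p['tvec'],float),np.array(p['K'],float),np.array(p['D'],float))[0][:,0]
for f,b,z0 in (('s0',(.475,-.077),0),('s9',tuple(C+.0515*ex),.012),('s11',tuple(C+.0515*ex),.012)):
    im=load(f)[0]; hsv=cv2.cvtColor(im,cv2.COLOR_RGB2HSV)
    q=proj([(*b,z0+h) for h in (0,.12,.113,.05)]); 
    m=((hsv[:,:,2]>150)&(hsv[:,:,1]>25)&(hsv[:,:,1]<110)); box=np.zeros_like(m); c=q[2].astype(int); box[c[1]-9:c[1]+10,c[0]-9:c[0]+10]=1
    ys,xs=np.nonzero(m&box)
    print(f,'pred cap',q[2].round(1),'px cap',xs.mean().round(2),ys.mean().round(2),len(xs))
q=proj([(*(C+.0515*ex),.125),(*(C+.0615*ex),.125)]);print('10mm +x in px',(q[1]-q[0]).round(2))
cv2.imwrite('pics/f11.png',np.hstack([cv2.resize(s[170:280,215:345,::-1],(473,400),interpolation=cv2.INTER_CUBIC),cv2.resize(w[60:260,235:395,::-1],(320,400))]))
```

```text
s0 pred cap [337.5 177.8] px cap 333.01 175.28 162
s9 pred cap [252.6 213.9] px cap 251.66 210.74 266
s11 pred cap [252.6 213.9] px cap 251.6 210.81 270
10mm +x in px [-4.32  0.42]
```

View pics/f11.png

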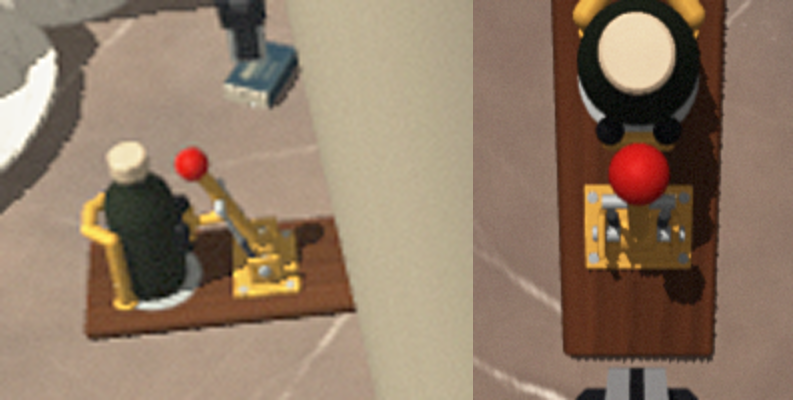

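The bottle now looks parallel to the post in the side view, with the rollers (610,130) and (667,130) on it. I'll calibrate the bias inside this same wrist image from the base's two end edges.

Run:
```python
from h import *
for f,caprow in (('w7',None),('w11',None)):
    im,d,p=load(f); hsv=cv2.cvtColor(im,cv2.COLOR_RGB2HSV)
    P=pts(p,np.c_[np.mgrid[0:400,0:640][1].ravel(),np.mgrid[0:400,0:640][0].ravel()],d.ravel())
    Q=((P[:,:2]-C)@np.c_[ex,ey]).reshape(400,640,2); Z=P[:,2].reshape(400,640)
    br=(hsv[:,:,0]<12)&(hsv[:,:,1]>120)&(hsv[:,:,2]<160)&(abs(Z-.012)<.008)&(abs(Q[:,:,1])<.05)&(abs(Q[:,:,0])<.12)
    ys,xs=np.nonzero(br); W=((onz(p,np.c_[xs,ys],.012)[:,:2]-C)@np.c_[ex,ey])
    mid=abs(W[:,1])<.03
    print(f,'base x',np.percentile(W[mid,0],[.3,99.7]).round(4),'y',np.percentile(W[:,1],[.5,99.5]).round(4))
    # bow top: yellow, z~.08
    ye=(hsv[:,:,0]>12)&(hsv[:,:,0]<28)&(hsv[:,:,1]>150)&(Z>.068)&(Q[:,:,0]>.05)
    ys,xs=np.nonzero(ye); W=((onz(p,np.c_[xs,ys],.078)[:,:2]-C)@np.c_[ex,ey]); print('bow x',W[:,0].min().round(4),W[:,0].max().round(4),'y',W[:,1].min().round(4),W[:,1].max().round(4),'z',np.percentile(Z[ye],95).round(4))
    # straight body silhouette: dark pixels at the seat, near edge of bottle (low x side) at shoulder z~.087
    se=(hsv[:,:,1]<40)&(hsv[:,:,2]>90)&(abs(Z-.012)<.006)&(abs(Q[:,:,1])<.035)&(Q[:,:,0]>.01)&(Q[:,:,0]<.09)
    ys,xs=np.nonzero(se)
    if len(xs): W=((onz(p,np.c_[xs,ys],.012)[:,:2]-C)@np.c_[ex,ey]); print('seat visible x',W[:,0].min().round(4),W[:,0].max().round(4),len(xs))
```

```text
w7 base x [-0.0942  0.102 ] y [-0.0418  0.0413]
bow x -0.2107 0.0935 y -0.2229 0.0251 z 0.0821
seat visible x 0.0558 0.0826 74
w11 base x [-0.0949  0.1019] y [-0.0418  0.0413]
bow x 0.0582 0.0937 y -0.0259 0.0249 z 0.0819
seat visible x 0.0324 0.0517 63
```

Run:
```python
from h import *
from scipy.optimize import least_squares
def base(f):
    im,d,p=load(f); g=im.max(2).astype(int)
    v,u=np.mgrid[0:400,0:640]; P=pts(p,np.c_[u.ravel(),v.ravel()],d.ravel()); Q=((P[:,:2]-C)@np.c_[ex,ey]).reshape(400,640,2); Z=P[:,2].reshape(400,640)
    # bottle points from depth: body surface facing camera, by height bands
    dark=(g<70)&(d>0)
    for lo,hi in((.016,.03),(.03,.045),(.045,.06),(.06,.08),(.08,.088)):
        m=dark&(Z>lo)&(Z<hi)&(abs(Q[:,:,1])<.03)&(Q[:,:,0]>.02)&(Q[:,:,0]<.08); print(f,lo,m.sum(),Q[m].min(0).round(4) if m.any() else '')
    # seat/bottle boundary: go along columns from bottle downward, first pixel whose depth z<.016
    B=[]
    for c in range(285,350):
        col=Z[:,c]; rows=np.nonzero(dark[:,c]&(col>.016)&(Q[:,c,0]>.02)&(Q[:,c,0]<.08)&(abs(Q[:,c,1])<.03))[0]
        if len(rows) and rows.max()<398:
            r=rows.max(); 
            if Z[r+1,c]<.016: B.append((c,r+.5))
    B=np.array(B); W=(onz(p,B,.012)[:,:2]-C)@np.c_[ex,ey]
    s=least_squares(lambda q:np.hypot(W[:,0]-q[0],W[:,1]-q[1])-.0235,[.05,0],loss='soft_l1',f_scale=.001)
    print(f,'base fit',s.x.round(4),len(B),'resid mm',(1000*np.median(abs(s.fun))).round(2)); 
for f in('w7','w8','w11'): base(f)
```

```text
w7 0.016 0 
w7 0.03 0 
w7 0.045 5 [ 0.0692 -0.021 ]
w7 0.06 7 [ 0.0697 -0.0193]
w7 0.08 31 [ 0.0299 -0.0241]
w7 base fit [ 0.043  -0.0009] 60 resid mm 1.22
w8 0.016 0 
w8 0.03 0 
w8 0.045 2 [ 0.0293 -0.0066]
w8 0.06 722 [ 0.021  -0.0217]
w8 0.08 4 [0.0486 0.0216]
w8 base fit [ 0.0375 -0.0158] 36 resid mm 2.67
w11 0.016 0 
w11 0.03 0 
w11 0.045 0 
w11 0.06 323 [ 0.0213 -0.0213]
w11 0.08 10 [ 0.0407 -0.0229]
w11 base fit [ 0.051  -0.0041] 41 resid mm 2.42
```

The base can't be seen from straight above. I'll turn the wrist 90° and open the jaws, so the camera looks along cradle y and any lean shows sideways.

```bash
python3 -m handwheel '[[[0.025,0.005,-0.015,0],[0.03,0.005,-0.015,0],[0.025,0.005,0,-0.12],[0,0,0,-0.12],[0,0,0,-0.12]]]' 95 >/dev/null
python3 -m handwheel '[[[0,0,0,-0.121],[0,0,0,-0.121],[0,0,0,-0.121],[0,0,0,-0.121],[0,0,0,-0.121]]]' >/dev/null
python3 -m handwheel '[[[0,0,0,-0.121],[0,0,0,-0.121],[0,0,0,-0.121],[0,0,0,-0.121],[0,0,0,-0.121]]]' >/dev/null
python3 -m handwheel '[[[0,0,0,0],[0,0,0,0],[0,0,0,0]]]'
python3 -c "
from h import *
st(); snap('wrist','w12')"
```

```text
time_s: 22.45
position: [0.5022, 0.1622, 0.2505]
tool_rot: [[-0.85, 0.526, -0.001], [0.526, 0.85, -0.0], [0.0, -0.0, -1.0]]
ft_force: [-0.2, -0.2, -0.0]
grip_width: 0.0812
t 22.45 P [0.5022 0.1622 0.2505] yaw 148.26 tilt [-0.001 -0.   ] cradle 0.0523 -0.015 F [-0.2 -0.2 -0. ] w 0.0812
```

View pics/w12.png

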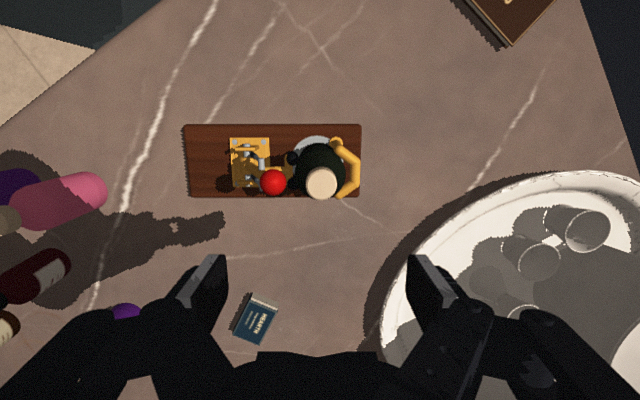

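```bash
cat > side.py <<'E'
from h import *
import sys
def side(f):
    im,d,p=load(f); hsv=cv2.cvtColor(im,cv2.COLOR_RGB2HSV)
    v,u=np.mgrid[0:400,0:640]; uv=np.c_[u.ravel(),v.ravel()]
    def cr(m,z): return (onz(p,uv[m.ravel()],z)[:,:2]-C)@np.c_[ex,ey]
    P=pts(p,uv,d.ravel()); Z=P[:,2].reshape(400,640); Q=((P[:,:2]-C)@np.c_[ex,ey]).reshape(400,640,2)
    near=(abs(Q[:,:,0])<.12)&(abs(Q[:,:,1])<.06)&(d>0)
    cap=near&(abs(Z-.133)<.006)&(hsv[:,:,2]>130)&(hsv[:,:,1]<120)
    W=cr(cap,.132); c,r=cv2.minEnclosingCircle((W*1000).astype(np.float32)); print('cap',np.round(c,1),round(r,1),cap.sum())
    sl=np.linalg.lstsq(np.c_[Q[cap],np.ones(cap.sum())],Z[cap],rcond=None)[0]; print('slope',np.degrees(sl[:2]).round(2))
    br=near&(hsv[:,:,0]<12)&(hsv[:,:,1]>120)&(hsv[:,:,2]<160)&(abs(Z-.012)<.006)
    W=cr(br,.012); print('base x',np.percentile(W[:,0],[.3,99.7]).round(4),'y',np.percentile(W[:,1],[.3,99.7]).round(4))
    se=near&(hsv[:,:,1]<50)&(hsv[:,:,2]>100)&(abs(Z-.012)<.006)&(Q[:,:,0]>.015)&(Q[:,:,0]<.09)
    W=cr(se,.012); print('seat x',W[:,0].min().round(4),W[:,0].max().round(4),'far y',W[:,1].max().round(4),len(W))
    kn=near&((hsv[:,:,0]<8)|(hsv[:,:,0]>174))&(hsv[:,:,1]>180)&(hsv[:,:,2]>110)&(Z>.09)
    W=cr(kn,.117); c,r=cv2.minEnclosingCircle((W*1000).astype(np.float32)); print('knob',np.round(c,1),round(r,1))
side(sys.argv[1])
E
python3 side.py w12
```

```text
cap [57.7  0.4] 12.7 755
slope [-1.26 -2.34]
base x [-0.0952  0.1018] y [-0.0406  0.042 ]
seat x 0.0279 0.0823 far y 0.0296 240
knob [17.6 -0.5] 10.7
```

The rotated view gives a remaining lean of about 1.2°: the cap is 2–3 mm past flush and the knob is slightly far over. The back edge of the base is probably held up by friction. Pressing down gently on the clamp side of the cap should flatten the base and slide it up to the posts.

```bash
python3 -m handwheel '[[[0.015,-0.004,0,0],[0,0,0,0],[0,0,0,0],[0,0,0,0],[0,0,0,0]]]' 0 30 >/dev/null
python3 -m handwheel '[[[0,0,0.035,0],[0,0,0.03,0],[0,0,0.02,0],[0,0,0.008,0],[0,0,0,0]]]'
python3 -m handwheel '[[[0,0,0.003,0],[0,0,0.003,0],[0,0,0,0],[0,0,0,0]]]'
python3 -m handwheel '[[[0,0,0.002,0],[0,0,0,0],[0,0,0,0]]]'
python3 -c "
from h import *
st()"
```

```text
time_s: 23.33
position: [0.4869, 0.1658, 0.1564]
tool_rot: [[-0.852, 0.524, -0.003], [0.524, 0.852, -0.0], [0.003, -0.002, -1.0]]
ft_force: [1.0, -0.2, -0.3]
grip_width: -0.0
time_s: 23.67
position: [0.4875, 0.166, 0.1525]
tool_rot: [[-0.852, 0.524, 0.001], [0.524, 0.852, 0.0], [-0.001, 0.001, -1.0]]
ft_force: [0.2, 0.1, 0.3]
grip_width: 0.0001
time_s: 23.92
position: [0.4872, 0.166, 0.1499]
tool_rot: [[-0.852, 0.524, 0.0], [0.524, 0.852, 0.0], [-0.0, 0.0, -1.0]]
ft_force: [0.9, -0.2, -0.4]
grip_width: -0.0001
t 23.92 P [0.4872 0.166  0.1499] yaw 148.41 tilt [0. 0.] cradle 0.0477 -0.0002 F [ 0.9 -0.2 -0.4] w -0.0001
```

```bash
python3 -m handwheel '[[[0,0,0.0015,0],[0,0,0,0],[0,0,0,0]]]' | grep -E "pos|ft"
python3 -m handwheel '[[[0,0,0.001,0],[0,0,0,0],[0,0,0,0]]]'| grep -E "pos|ft"
python3 -m handwheel '[[[0,0,0.001,0],[0,0,0,0],[0,0,0,0]]]'| grep -E "pos|ft"
```

```text
position: [0.4875, 0.1659, 0.1491]
ft_force: [-1.6, -1.3, 7.4]
position: [0.4875, 0.1659, 0.149]
ft_force: [-4.9, -2.2, 15.0]
position: [0.4876, 0.1659, 0.149]
ft_force: [-7.5, -2.3, 23.1]
```

```bash
python3 -m handwheel '[[[0,-0.002,0,0],[0,-0.002,0,0],[0,0,-0.002,0],[0,0,-0.003,0],[0,0,-0.02,0]]]' | grep -E "pos|ft"
python3 -m handwheel '[[[0,0,-0.035,0],[0,0,-0.035,0],[-0.015,0.008,-0.007,0],[0,0,0,0],[0,0,0,0]]]' 95 | grep -E "pos|ft"
python3 -m handwheel '[[[0,0,0,0],[0,0,0,0]]]' >/dev/null
python3 -c "
from h import *
st(); snap('wrist','w13')"; python3 side.py w13
```

```text
position: [0.4837, 0.1624, 0.1692]
ft_force: [0.1, 0.3, -0.5]
position: [0.5019, 0.1614, 0.2476]
ft_force: [0.1, 0.2, -1.3]
t 25.67 P [0.5011 0.1615 0.247 ] yaw 148.42 tilt [-0.003 -0.   ] cradle 0.0512 -0.0143 F [-0.3  0.1  0.2] w 0.0808
cap [56.9  0.4] 12.8 774
slope [-1.15 -2.77]
base x [-0.0953  0.1021] y [-0.041  0.042]
seat x 0.0276 0.0827 far y 0.0289 245
knob [17.6 -0.5] 10.7
```

Pressing with 23 N moved nothing further, so the base is flat. The cap (56.9) now agrees with the seat centre plus 1.5 mm measured in the same image (about 56.7), and the knob matches the nominal shut-on-bottle position. The arm is clear, so I'm handing in.

```bash
python3 -m handwheel '[[[0,0,-0.02,0],[0,0,0,0],[0,0,0,0]]]' | grep -E "time|pos|ft"; python3 -c "
from h import *
print(env.close_job())"
```

```text
time_s: 25.97
position: [0.502, 0.1616, 0.2683]
ft_force: [-0.2, -0.3, 0.3]
the job is handed in; nothing more can be done
None
```

The job is handed in at 26 s: the green bottle stands on the seat with the clamp snapped shut on it, and I believe it is held against both posts.

- **What I did:** I tipped the lever open, then gripped the green bottle by its body. I stood it on the seat at the posts, let go, and pushed the lever over until it snapped onto the bottle.
- **Fault found and mended:** The snap left the bottle leaning about 3.5° onto the posts. With the clamp shut, I pushed the cap back twice and pressed down on it with about 23 N. That brought the cap to within about 0.2 mm of the flush position, measured from the seat in the same picture.
- **Last checks:** The knob is within about 1 mm of its nominal place for shut on the bottle. The arm is clear, with no contact force. The other bottles, matchbox and stopper showed no sign of having moved. The check on the pink and red bottles is weaker, because their patches of the picture changed, which I put down to the arm and its shadow.
- **Checks that disagreed:**
  - Measured from the base's edges instead of the seat, the cap sits about 2 mm further over, so a lean of up to about 1° can't be ruled out.
  - The top camera and the wrist camera differed by about 3 mm along the cradle.
- **Over budget:** I viewed 14 pictures against the budget of 10; the last few were needed to find and mend the lean.

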